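# Eject the tomato tin and trap it

## Robot

A 6-joint arm with a two-finger parallel gripper is mounted at the origin on a cart in front of the work surface, level with it; the furniture and walls round the work are solid. World frame = base frame: x ahead of the robot, y to its left, z up, the work surface at z = 0. Lengths are in mm, angles in rad, forces in N, time in s.
With the tool pointing down it reaches from about 275 to 750 mm from the base axis. Payload 10.2 kg.
Tool frame: the origin (TCP) lies midway between the tips of the shut fingers; the grasp point (between the pads) lies 19 mm behind it; z points along the fingers, y is the line along which they close (so a half turn about z gives the same grasp; the last joint's range is limited). The gripper opens to 85 mm and grips with 20 to 120 N. Pads are 22 mm wide; open, the fingers measure 114 mm over their backs; the gripper's body (76 mm by 85 mm) begins 54 mm behind the grasp point. The pads swing forward as they close: fully open they stand 13 mm farther back than shut.
Start: joints at [-1.323, 0.313, 1.498, -0, 1.331, -0.223], TCP at [238.129, -467.895, 231.294] pointing down, gripper open.
Joint ranges: [-2.94, 2.94], [-0.97, 2.17], [0.19, 2.56], [-1.23, 4.37], [0.02, 3.11], [-2.88, 2.88]. Speed limits (rad/s): [2.39, 2.39, 3.01, 3.14, 3.14, 3.14].

## Interface

Orientations are given as a unit quaternion [w, x, y, z].
In Python, from rig import sense, capture, finish_job, find_in, place_of gives the robot as it stands. The module is installed in compiled form; this text tells all that it offers.
- The arm moves only by the shell command python3 -m jog 'ROWS' [FORCE]. ROWS is JSON, a list of rows, each an object of numbers: "tx", "ty", "tz": the shift along the tool's x, y, z in mm; "ax", "ay", "az": the turn, a rotation vector about the tool's x, y, z in rad; "jaw": the closure, from -1 (fully open) to 1 (shut), so that 0 is half open. In form: [{"tx": .., "ty": .., "tz": .., "ax": .., "ay": .., "az": .., "jaw": ..}, ...]. A call has 1 to 5 rows; each row shifts and turns the commanded pose from where the row before left it, along the tool's axes as they then stand; what a row does not reach is not made up. A row lasts 1/8 s, in which the tool goes at most 62.5 mm and 10.7 degrees, less where a joint would pass 70% of its speed; a pose out of reach is approached as far as the arm can. A call with a gripper value outside its range is refused whole. The fingers move at their own pace and stop on an object; FORCE is the grip in N (left out, the last holds). Time passes only in rows, so rows that do not move let the fingers close. It gives the time, the measured TCP pose, the force, the opening and the grip force at its end, in the units of the state.
- sense(): the state, without advancing time (a new reading comes with each control period).
- capture(name): name is "scene" or "top" or "wrist"; returns a dict with "color" (384x512x3 uint8, red, green, blue), "depth" (384x512 float32, mm along the optical axis (not along the pixel's ray), 0 where there is no reading), "fx", "fy", "cx", "cy" (pixels), "k1" (the pictures are not rectified: a ray, as slopes to the right and down, at radius r is drawn at 1 + k1 r^2 times it, then the intrinsics apply), "camera_from_world" (4x4, takes a point from world to camera coordinates); the wrist camera has in their place "mount" (4x4, takes a point from camera to tool coordinates, whose origin is the TCP and whose axes are the flange's). Camera axes: x right, y up, looking along -z (the intrinsics and any distortion apply to the point x, -y, -z); pixel columns grow to the right and rows downward; lengths in mm; the calibration is good to about 2 mm. A picture is of the moment at which its call begins: read the wrist's pose just before it.
- finish_job(): hands the job in; it is judged then, once.
Trained networks look in the newest picture that a camera, given by its name, has taken for a name from the list of things; names that differ only in an ending like _2 or _b are one class to them, and where a whole thing is asked for, a point or a joint stands for the part that bears it (a point fixed in the world has none). Each returns a list of dicts, best first, with "conf" (0 to 1); they miss things now and then, are a little off and sometimes report something else, mostly with a low value. They report only what shows in the picture. A call takes as long as a camera call.
- find_in(query, camera): "centre" ([column, row] in pixels, amid what is visible of it).
- place_of(query, camera): "centre" ([column, row] in pixels: a listed point, or the origin of a listed thing).
The state is a dict: "time_s": time; "joints": joint angles; "dq": joint speeds; "tau": joint torques, N m; "eef_pos": TCP position; "ee_rot": TCP orientation; "force": force on the tool from outside, world axes, zero at the start; "wrist_torque": the same for the moment, N m; "grip_width": opening from 0.0 (shut) to 1.0 (fully open); "grip_force": force on a finger pad.
Only numpy, scipy, OpenCV 4.12 (cv2) and the standard library are available. Lean on these libraries where they do the work, as an engineer would, in place of code of your own. Each camera call takes 0.05 s, during which the arm holds its last target. There are 200 camera calls.

## Task

With one finger press down the orange ejector button beside the lane that holds the small tomato tin, and with the other finger, standing in that lane beside the button, stop the tin after it has popped forward over its stop bar and before it slides out over the dispenser's front edge. Finish while still holding: one finger keeps the button down while the tin leans upright against the other. Do not grasp or lift anything, and leave the tall pea tin in its lane and everything else where it is.

Things in the scene. Friction and masses are not known exactly. Their poses are not given: they have to be found in the camera images.
- dispenser: Fixed white and grey two-lane tin dispenser, 206 mm long (x -85 to +121), 241 mm wide over the buttons, 58 mm high at the back. Origin under it on the worktop; x points to its back, y to its left. Tins slide to -x, out over the open front edge at x = -85 mm. Lane centre lines at y = +42.5 (left) and -42.5 mm (right), floor 18 mm up; 4 mm lane walls, tops 30 mm up.
- eject_left (a joint): Travel of the left button (m): 0 up, 0.013 fully down. Springs back with 2.5 (top) to 5 N (bottom); friction adds a few N. An orange stop bar in front of the tin, 8 mm above the floor at dispenser x = 0, is one part with it: at about 0.008 it is level with the floor and a sprung pusher behind the tin (6 N, stroke 140 mm) drives the tin out at about 0.1 m/s. Let up, the bar rises under the tin.
- eject_right (a joint): The same for the right ejector button.
- button_left (a point): Centre of the top face of the left orange button (28 mm along the lane, 24 mm across), 57 mm above the worktop when up and 44 mm when down; at x = -50 mm, y = +102.5 mm of the dispenser, just outside the left lane. It moves with the button.
- button_right (a point): The same for the right button, at x = -50 mm, y = -102.5 mm of the dispenser.
- lane_left (a point): Point on the left lane's floor, on its centre line, straight beside the left button and 60 mm away from it (dispenser x = -50 mm, y = +42.5 mm). A tin stopped by a finger here has slid about 40 mm.
- lane_right (a point): The same for the right lane (dispenser x = -50 mm, y = -42.5 mm).
- tomato_tin_centre (a point): Centre of the small tin with the tomato picture, the one to eject: upright cylinder, 75 mm in diameter, 58 mm high, about 0.25 kg. It starts in the left or the right lane, against the stop bar, centre at dispenser x = about +42 mm.
- pea_tin_centre (a point): Centre of the tall green tin, 75 mm in diameter, 110 mm high, about 0.48 kg, in the other lane; it must stay there.
- salt: Salt shaker, 44 mm in diameter, 90 mm high, standing loose to the left of the dispenser; leave alone. Origin at the centre of its underside.
- garlic: Garlic bulb, about 50 mm, loose to the right of the dispenser; leave alone. Origin at the centre of its underside.
- onion: Onion, about 83 mm wide and 94 mm high, loose behind on the left; leave alone. Origin at the centre of its underside. (A wall cupboard hangs 0.62 m above the worktop from about x = 0.55 m on: keep the arm low and come in from the front.)

How it is judged:
By the outcome, as a careful person would: the job done as asked, in the order asked, and still so for the second after the job is handed in, while the arm keeps its last pose, push and grip.
It also fails if it takes over 32 s, if anything falls off the work surface, if the arm or the gripper's body presses on something with over 40 N, if the wrist force passes 120 N, or if a joint passes its speed limit or range.

## Working session

There is one attempt and no reset: what is moved stays moved. The work goes in short steps, Python scripts to look and compute and a shell command to move; the robot and the scene stay as the last step left them, time stands still between calls to the robot, and variables do not carry over. Pictures are saved under pics/ and viewed, at most 10 in all, crops included, and the job is handed in when it is done.

```bash
mkdir -p pics
cat > h.py <<'E'
import numpy as np, cv2
from rig import sense, capture, finish_job, find_in, place_of
from scipy.spatial.transform import Rotation as R
def c2w(c, st=None):
    if "camera_from_world" in c: return np.linalg.inv(np.array(c["camera_from_world"]))
    q=st["ee_rot"]; T=np.eye(4); T[:3,:3]=R.from_quat([q[1],q[2],q[3],q[0]]).as_matrix(); T[:3,3]=st["eef_pos"]
    return T@np.array(c["mount"])
def ray(c,px):
    K=np.array([[c["fx"],0,c["cx"]],[0,c["fy"],c["cy"]],[0,0,1.]])
    u=cv2.undistortPoints(np.array([[px]],float),K,np.array([c["k1"],0,0,0.]))[0,0]
    return np.array([u[0],-u[1],-1.])
def at_z(c,px,z,st=None):
    M=c2w(c,st); d=M[:3,:3]@ray(c,px); o=M[:3,3]; return o+d*(z-o[2])/d[2]
def at_depth(c,px,st=None):
    u,v=int(round(px[0])),int(round(px[1])); p=c["depth"][max(v-2,0):v+3,max(u-2,0):u+3]; p=p[p>0]
    if len(p)==0: return None
    M=c2w(c,st); return (M@np.append(ray(c,px)*np.median(p),1))[:3]
E
python3 - <<'E'
from h import *
s=sense(); print({k:np.round(v,3).tolist() for k,v in s.items()})
Z={"button_left":57,"button_right":57,"lane_left":18,"lane_right":18,"tomato_tin_centre":47,"pea_tin_centre":73,"dispenser":0,"salt":0,"garlic":0,"onion":0}
ims=[]
for n in ("scene","top"):
    c=capture(n); im=c["color"][:,:,::-1].copy(); ims.append(im)
    for k in Z:
        for r in place_of(k,n)[:2]:
            print(n,k,round(r["conf"],2),np.round(r["centre"]),np.round(at_z(c,r["centre"],Z[k]),1))
    cv2.imwrite(f"pics/{n}0.png",im)
E
```

```text
{'time_s': 0.0, 'joints': [-1.323, 0.313, 1.498, 0.0, 1.331, -0.223], 'dq': [-0.001, 0.002, -0.001, -0.001, 0.0, -0.002], 'tau': [-0.003, -41.227, -25.974, -0.0, 0.004, 0.0], 'eef_pos': [238.072, -467.634, 230.742], 'ee_rot': [-0.001, 0.972, 0.233, -0.0], 'force': [0.164, 0.295, -0.381], 'wrist_torque': [0.009, -0.009, -0.013], 'grip_force': 0.0, 'grip_width': 1.0}
scene button_left 0.72 [241. 229.] [452.5 159.9  57. ]
scene lane_left 0.88 [264. 235.] [442.  106.9  18. ]
scene lane_right 0.9 [299. 228.] [418.6  29.2  18. ]
scene tomato_tin_centre 0.58 [247. 202.] [528.3  99.1  47. ]
scene pea_tin_centre 0.63 [288. 181.] [513.3  -3.3  73. ]
scene dispenser 0.63 [274. 220.] [485.4  51.5   0. ]
scene salt 0.76 [203. 228.] [548.  205.6   0. ]
scene garlic 0.74 [326. 195.] [ 489.6 -104.7    0. ]
top button_left 0.77 [209. 244.] [448.5 166.3  57. ]
top button_right 0.47 [293. 261.] [404.1 -30.4  57. ]
top lane_left 0.65 [233. 250.] [432.1 112.2  18. ]
top lane_right 0.56 [270. 255.] [419.9  21.   18. ]
top tomato_tin_centre 0.73 [238. 208.] [533.7  98.2  47. ]
top pea_tin_centre 0.8 [276. 217.] [508.6   7.8  73. ]
top dispenser 0.75 [253. 230.] [481.   60.4   0. ]
top salt 0.6 [195. 206.] [543.5 204.4   0. ]
top garlic 0.87 [314. 229.] [482.  -91.1   0. ]
top onion 0.96 [159. 162.] [655.8 295.5   0. ]
```

View pics/scene0.png

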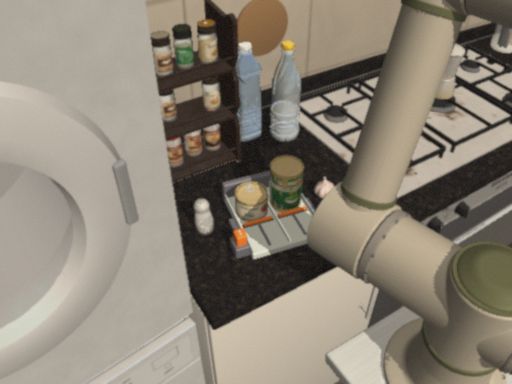

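View pics/top0.png

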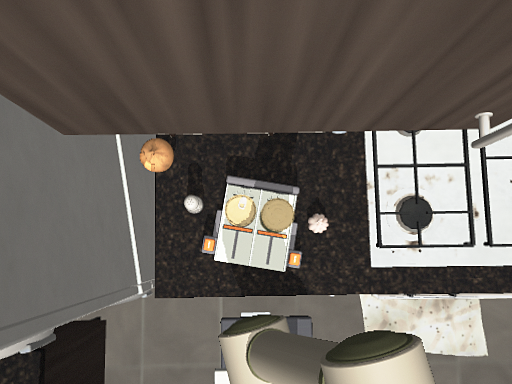

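The tomato tin, with the light lid, is in the left lane at about (238,208) in the top view, and the left button is at (209,244). The pea tin is in the right lane at (276,214). The dispenser is yawed about -12.7°. I'll turn the gripper to match and move above the spot between the left button and the lane.

```bash
python3 -m jog '[{"az":0.173,"jaw":-0.07},{"az":0.173,"jaw":-0.07},{"az":0.173,"jaw":-0.07},{"az":0.173,"jaw":-0.07}]' 
python3 -m jog '[{"tx":6,"ty":-57.5,"jaw":-0.07},{"tx":6,"ty":-57.5,"jaw":-0.07},{"tx":6,"ty":-57.5,"jaw":-0.07},{"tx":6,"ty":-57.5,"jaw":-0.07},{"tx":6,"ty":-57.5,"jaw":-0.07}]'
python3 -m jog '[{"tx":6,"ty":-57.5,"jaw":-0.07},{"tx":6,"ty":-57.5,"jaw":-0.07},{"tx":6,"ty":-57.5,"jaw":-0.07},{"tx":6,"ty":-57.5,"jaw":-0.07},{"tx":6,"ty":-57.5,"jaw":-0.07}]'
python3 -m jog '[{"tx":6,"ty":-57.5,"jaw":-0.07},{"jaw":-0.07},{"jaw":-0.07}]'
python3 - <<'E'
from h import *
Z={"button_left":57,"button_right":57,"lane_left":18,"lane_right":18,"tomato_tin_centre":47,"pea_tin_centre":73}
s=sense(); print({k:np.round(s[k],3).tolist() for k in ("time_s","joints","eef_pos","ee_rot","force","grip_width")})
c=capture("wrist"); print(np.round(c["mount"],2).tolist())
for k in Z:
    for r in place_of(k,"wrist")[:2]:
        print(k,round(r["conf"],2),np.round(r["centre"]),np.round(at_z(c,r["centre"],Z[k],s),1))
cv2.imwrite("pics/w1.png",c["color"][:,:,::-1])
for n in ["top","scene"]:
    c=capture(n)
    for k in ("button_left","lane_left","button_right","lane_right"):
        for r in place_of(k,n)[:1]: print(n,k,round(r["conf"],2),np.round(at_z(c,r["centre"],Z[k]),1))
E
```

```text
{'time_s': 1.1, 'joints': [-1.323, 0.313, 1.498, -0.0, 1.331, -0.223], 'eef_pos': [238.115, -467.879, 231.288], 'ee_rot': [-0.0, 0.972, 0.233, -0.0], 'force': [0.755, -0.375, 0.878], 'grip_width': 1.005}
[[-0.0, 0.96, 0.28, 71.9], [1.0, -0.0, 0.0, -0.07], [0.0, 0.28, -0.96, -142.81], [0.0, 0.0, 0.0, 1.0]]
top button_left 0.48 [444.7 161.1  57. ]
top lane_left 0.94 [434.2 109.   18. ]
top button_right 0.62 [409.9 -29.2  57. ]
top lane_right 0.6 [423.7  20.9  18. ]
scene button_left 0.72 [428.7  91.5  57. ]
scene lane_left 0.9 [431.9 111.5  18. ]
scene lane_right 0.65 [422.2  29.7  18. ]schema error: expected keys tx, ty, tz, ax, ay, az, jaw
schema error: expected keys tx, ty, tz, ax, ay, az, jaw
schema error: expected keys tx, ty, tz, ax, ay, az, jaw
schema error: expected keys tx, ty, tz, ax, ay, az, jaw
```

View pics/w1.png

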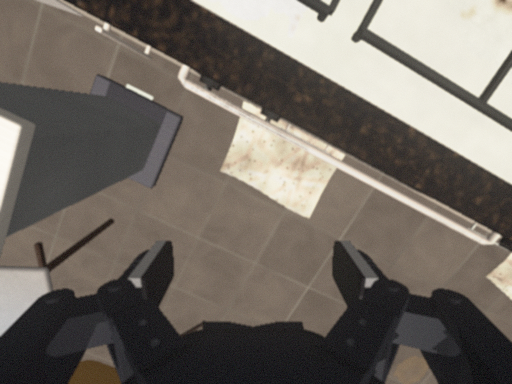

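All seven keys are required, so the rows were refused and the arm is still at its start pose, where the wrist view shows only floor and counter edge. I'll resend with full rows.

```bash
python3 -m jog '[{"tx":0,"ty":0,"tz":0,"ax":0,"ay":0,"az":0.173,"jaw":-0.07},{"tx":0,"ty":0,"tz":0,"ax":0,"ay":0,"az":0.173,"jaw":-0.07},{"tx":0,"ty":0,"tz":0,"ax":0,"ay":0,"az":0.173,"jaw":-0.07},{"tx":0,"ty":0,"tz":0,"ax":0,"ay":0,"az":0.173,"jaw":-0.07}]' && \
python3 -m jog '[{"tx":6,"ty":-57.5,"tz":0,"ax":0,"ay":0,"az":0,"jaw":-0.07},{"tx":6,"ty":-57.5,"tz":0,"ax":0,"ay":0,"az":0,"jaw":-0.07},{"tx":6,"ty":-57.5,"tz":0,"ax":0,"ay":0,"az":0,"jaw":-0.07},{"tx":6,"ty":-57.5,"tz":0,"ax":0,"ay":0,"az":0,"jaw":-0.07},{"tx":6,"ty":-57.5,"tz":0,"ax":0,"ay":0,"az":0,"jaw":-0.07}]' && \
python3 -m jog '[{"tx":6,"ty":-57.5,"tz":0,"ax":0,"ay":0,"az":0,"jaw":-0.07},{"tx":6,"ty":-57.5,"tz":0,"ax":0,"ay":0,"az":0,"jaw":-0.07},{"tx":6,"ty":-57.5,"tz":0,"ax":0,"ay":0,"az":0,"jaw":-0.07},{"tx":6,"ty":-57.5,"tz":0,"ax":0,"ay":0,"az":0,"jaw":-0.07},{"tx":6,"ty":-57.5,"tz":0,"ax":0,"ay":0,"az":0,"jaw":-0.07}]' && \
python3 -m jog '[{"tx":6,"ty":-57.5,"tz":0,"ax":0,"ay":0,"az":0,"jaw":-0.07},{"tx":0,"ty":0,"tz":0,"ax":0,"ay":0,"az":0,"jaw":-0.07}]'
cat > look.py <<'E'
from h import *
import sys
Z={"button_left":57,"button_right":57,"lane_left":18,"lane_right":18,"tomato_tin_centre":47,"pea_tin_centre":73}
s=sense(); print({k:np.round(s[k],3).tolist() for k in ("time_s","joints","eef_pos","ee_rot","force","grip_width")})
c=capture("wrist")
for k in Z:
    for r in place_of(k,"wrist")[:2]:
        print(k,round(r["conf"],2),np.round(r["centre"]),np.round(at_z(c,r["centre"],Z[k],s),1))
cv2.imwrite(sys.argv[1],c["color"][:,:,::-1])
np.savez(sys.argv[1][:-4],**{k:np.array(v) for k,v in c.items()},pos=s["eef_pos"],rot=s["ee_rot"])
E
python3 look.py pics/w2.png
```

```text
time_s: 2.45
eef_pos: [238.1, -467.9, 231.3]
ee_rot: [0.0, 0.994, -0.113, 0.0]
force: [-1.0, 0.3, -0.5]
grip_width: 0.535
grip_force: 0.0
time_s: 3.08
eef_pos: [330.7, -192.3, 231.5]
ee_rot: [0.0, 0.994, -0.111, 0.0]
force: [0.7, -1.1, -0.8]
grip_width: 0.533
grip_force: 0.0
time_s: 3.7
eef_pos: [423.2, 81.9, 231.6]
ee_rot: [0.0, 0.994, -0.11, 0.0]
force: [0.3, -0.8, 0.4]
grip_width: 0.536
grip_force: 0.0
time_s: 3.95
eef_pos: [441.4, 137.6, 231.0]
ee_rot: [-0.0, 0.994, -0.108, -0.0]
force: [0.3, -0.6, -0.1]
grip_width: 0.538
grip_force: 0.0
{'time_s': 3.95, 'joints': [0.048, 0.175, 1.676, 0.0, 1.291, 1.834], 'eef_pos': [441.422, 137.597, 231.024], 'ee_rot': [-0.0, 0.994, -0.108, -0.0], 'force': [0.315, -0.602, -0.137], 'grip_width': 0.538}
button_left 0.9 [225. 179.] [447.3 170.6  57. ]
button_left 0.41 [421.  88.] [500.2 -65.4  57. ]
button_right 0.62 [398. 175.] [407.4 -34.1  57. ]
lane_left 0.58 [274. 173.] [433.1 110.   18. ]
lane_left 0.34 [229. 176.] [442.3 170.5  18. ]
lane_right 0.59 [337. 164.] [427.3  25.7  18. ]
tomato_tin_centre 0.76 [277. 100.] [522.3  91.3  47. ]
```

View pics/w2.png

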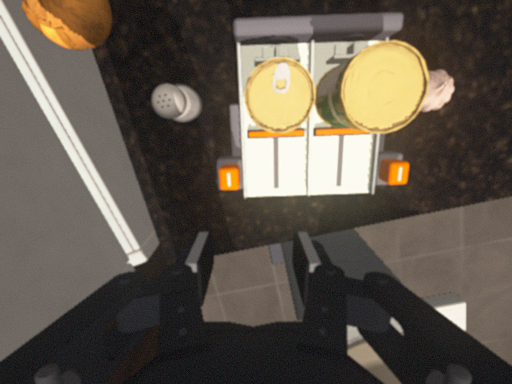

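The wrist view shows the left button at about (230,178), the tomato tin at (280,93), the stop bar at row 132 and the pads at about (205,260) and (303,260). Next I'll measure the finger geometry in the tool frame and locate the button and lane more exactly from colour and depth.

```bash
cat > meas.py <<'E'
from h import *
import sys
d=np.load(sys.argv[1]); c={k:d[k] for k in d.files}; s={"eef_pos":d["pos"],"ee_rot":d["rot"]}
H,W=c["depth"].shape; K=np.array([[float(c["fx"]),0,float(c["cx"])],[0,float(c["fy"]),float(c["cy"])],[0,0,1.]])
g=np.stack(np.meshgrid(np.arange(W),np.arange(H)),-1).reshape(-1,1,2).astype(float)
u=cv2.undistortPoints(g,K,np.array([float(c["k1"]),0,0,0.]))[:,0]
D=c["depth"].reshape(-1); P=np.c_[u[:,0]*D,-u[:,1]*D,-D,np.ones(H*W)]
T=(P@c["mount"].T)[:,:3]; Wd=(P@c2w(c,s).T)[:,:3]; ok=D>0
# fingers in tool frame
f=ok&(T[:,2]>-60)&(T[:,2]<25)&(abs(T[:,0])<30)&(abs(T[:,1])<75)
for n,m in(("neg y",f&(T[:,1]<0)),("pos y",f&(T[:,1]>0))):
    if m.sum()<20: print(n,"few",m.sum()); continue
    t=T[m]; zt=np.percentile(t[:,2],99); e=t[t[:,2]>zt-20]
    print(n,m.sum(),"tip z",zt,"tip x",np.percentile(e[:,0],[1,99]).round(1),"y",np.percentile(e[:,1],[1,99]).round(1))
hsv=cv2.cvtColor(c["color"],cv2.COLOR_RGB2HSV).reshape(-1,3)
o=(hsv[:,0]>4)&(hsv[:,0]<16)&(hsv[:,1]>190)&(hsv[:,2]>150)
n,lab,st,cen=cv2.connectedComponentsWithStats(cv2.morphologyEx(o.reshape(H,W).astype(np.uint8),cv2.MORPH_CLOSE,np.ones((5,5))))
for i in range(1,n):
    if st[i,4]>60:
        m=(lab.reshape(-1)==i)&ok; w=Wd[m]; t=T[m]
        print("orange",st[i].tolist(),"world med",np.median(w,0).round(1),"z",np.percentile(w[:,2],[5,95]).round(1),"tool x",np.percentile(t[:,0],[2,98]).round(1),"y",np.percentile(t[:,1],[2,98]).round(1))
E
python3 meas.py pics/w2.npz
```

```text
neg y 4659 tip z -6.891723308415207 tip x [-10.5  11.1] y [-36.3 -22.8]
pos y 4746 tip z -6.995053742287932 tip x [-11.   11.1] y [22.5 36.1]
orange [29, 16, 12, 14, 74] world med [649.7 319.   64.7] z [59.5 67.9] tool x [159.8 168.5] y [-226.  -215.8]
orange [63, 32, 12, 16, 73] world med [628.8 299.3  52.2] z [44.2 58.8] tool x [145.1 155.1] y [-203.  -194.9]
orange [249, 131, 16, 6, 68] world med [490.1 124.9  26.4] z [19.1 27.6] tool x [47. 53.] y [-4.8 12.5]
orange [388, 161, 22, 24, 144] world med [415.3 -32.4  55.1] z [-0.1 56.8] tool x [-17.7  19.3] y [163.6 220.2]
orange [220, 166, 19, 21, 94] world med [457.7 162.1  54.9] z [45.6 57.4] tool x [-9.  12.3] y [-39.8 -17.9]
```

```bash
sed -i 's/>4)&(hsv\[:,0\]<16)&(hsv\[:,1\]>190)&(hsv\[:,2\]>150)/>3)\&(hsv[:,0]<20)\&(hsv[:,1]>150)\&(hsv[:,2]>110)\&(Wd[:,2]>10)\&(Wd[:,0]<520)/' meas.py; python3 meas.py pics/w2.npz | grep orange
cat >> meas.py <<'E'
def show(x,z,col):
    pass
for px in [(229.5,177),(398,173)]:
    cc={k:(float(v) if v.ndim==0 else v) for k,v in c.items() if k not in("color","depth")}
    p=at_z(cc,px,57,s); 
    M=c2w(c,s); t=np.linalg.inv(M@np.linalg.inv(c["mount"]))@np.append(p,1); print(px,p.round(1),"tool",t[:3].round(1))
# vertical profile: high points (z 50..62, near left button) footprint in tool frame
m=ok&(Wd[:,2]>52)&(Wd[:,2]<62)&(abs(T[:,0])<40)&(T[:,1]<-5)&(T[:,1]>-70)&(T[:,2]>100)
t=T[m]; print("btn top footprint",m.sum(),np.percentile(t,[2,98],axis=0).round(1).tolist())
# lane walls: z 26..34 region histogram over y at x -30..20
m=ok&(Wd[:,2]>25)&(Wd[:,2]<35)&(T[:,0]>-25)&(T[:,0]<25)&(T[:,1]>-60)&(T[:,1]<160)
h,e=np.histogram(T[m][:,1],np.arange(-60,162,3)); print([(int(a),int(b)) for a,b in zip(e,h) if b>3])
E
python3 meas.py pics/w2.npz | tail -4
python3 -c "
import cv2; im=cv2.imread('pics/w2.png')[10:210,200:420]; cv2.imwrite('pics/w2c.png',cv2.resize(im,None,fx=2.9,fy=2.9,interpolation=cv2.INTER_CUBIC))"
```

```text
orange [315, 128, 55, 7, 285] world med [471.1  23.8  26.1] z [20.2 79. ] tool x [49.6 59.3] y [ 79.7 140.9]
orange [249, 130, 55, 7, 280] world med [484.5 103.3  26.3] z [22.3 35.9] tool x [47.1 54.9] y [-4.2 61.4]
orange [380, 159, 29, 26, 632] world med [411.5 -30.3  56.3] z [37.6 58.4] tool x [-7.9 19.2] y [163.  185.5]
orange [219, 165, 21, 25, 480] world med [448.2 165.5  57. ] z [43.  58.6] tool x [-14.   12.2] y [-40.3 -17.9]
(229.5, 177) [448.3 164.9  57. ] tool [  0.9 -28.1 174. ]
(398, 173) [409.8 -33.9  57. ] tool [  5.9 174.3 174. ]
btn top footprint 429 [[-14.0, -40.7, 172.2], [11.5, -18.0, 177.8]]
[(-48, 46), (-45, 33), (-42, 14), (-39, 12), (-36, 18), (-33, 12), (-30, 14), (-27, 20), (-24, 13), (-21, 23), (-18, 78), (-15, 71), (-12, 58), (69, 61), (72, 76), (153, 36), (156, 115)]
```

View pics/w2c.png

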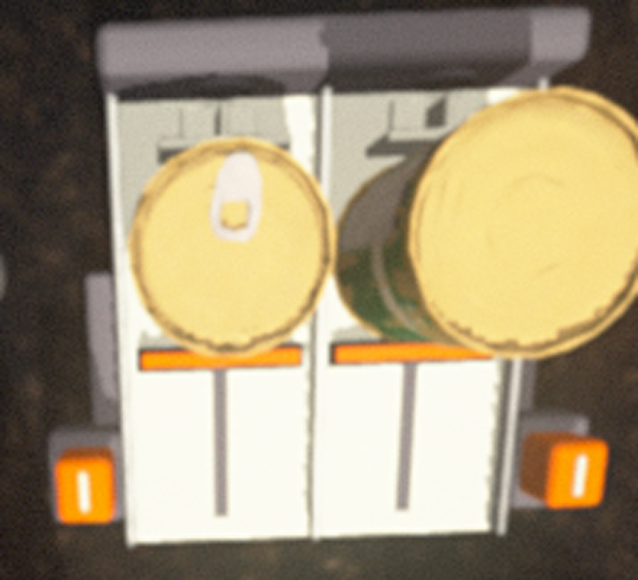

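In the tool frame, the button top is centred at (-1,-29.4) and the lane centre is at y≈+29. The finger tips are at ±29.5 and z −7. The alignment is good, so I'll trim the yaw by −0.025 rad and descend to just above the button.

```bash
python3 -m jog '[{"tx":-1,"ty":0,"tz":50,"ax":0,"ay":0,"az":-0.025,"jaw":-0.07},{"tx":0,"ty":0,"tz":50,"ax":0,"ay":0,"az":0,"jaw":-0.07},{"tx":0,"ty":0,"tz":45,"ax":0,"ay":0,"az":0,"jaw":-0.07},{"tx":0,"ty":0,"tz":20,"ax":0,"ay":0,"az":0,"jaw":-0.07},{"tx":0,"ty":0,"tz":0,"ax":0,"ay":0,"az":0,"jaw":-0.07}]'
python3 look.py pics/w3.png; python3 meas.py pics/w3.npz
```

```text
time_s: 4.92
eef_pos: [439.7, 134.3, 65.5]
ee_rot: [0.0, 0.995, -0.098, -0.001]
force: [-0.3, 0.2, -0.4]
grip_width: 0.535
grip_force: 0.0
{'time_s': 4.925, 'joints': [0.041, 0.39, 1.882, -0.0, 0.872, 1.809], 'eef_pos': [439.733, 134.339, 65.528], 'ee_rot': [0.0, 0.995, -0.098, -0.001], 'force': [-0.339, 0.163, -0.406], 'grip_width': 0.535}
button_left 0.66 [199. 238.] [445.7 166.8  57. ]
lane_left 0.96 [288. 215.] [434.7 108.5  18. ]
lane_right 0.56 [402. 213.] [418.7  23.8  18. ]
tomato_tin_centre 0.84 [301.  81.] [523.3  90.6  47. ]
pea_tin_centre 0.62 [288. 218.] [454.8 112.1  73. ]
neg y 5960 tip z 22.184638029224477 tip x [-10.3  14.3] y [-44.4 -21.1]
pos y 4717 tip z -7.1538218439512535 tip x [-10.9  11.1] y [22.5 36.2]
orange [364, 140, 105, 12, 1004] world med [471.1  22.3  26.1] z [23.2 27.5] tool x [49.  57.9] y [ 76.7 141. ]
orange [240, 142, 103, 12, 652] world med [487.9 114.6  26.3] z [23.  76.1] tool x [47.6 58. ] y [-8.  58.9]
orange [487, 199, 25, 10, 141] world med [423.6 -31.3  37.4] z [32.  46.5] tool x [16.1 17.4] y [161.7 175.8]
orange [180, 203, 43, 53, 1434] 
[... 460 characters left out ...]
olist())
                                              ~~~~~~~~~~~~~^^^^^^^^^^^^^^^^^
    return _quantile_unchecked(
        a, q, axis, out, overwrite_input, method, keepdims, weights)
    return _ureduce(a,
                    func=_quantile_ureduce_func,
    ...<5 lines>...
                    overwrite_input=overwrite_input,
                    method=method)
    r = func(a, **kwargs)
    result = _quantile(arr,
                       quantiles=q,
    ...<2 lines>...
                       out=out,
                       weights=wgt)
    slices_having_nans = np.isnan(arr[-1, ...])
                                  ~~~^^^^^^^^^
IndexError: index -1 is out of bounds for axis 0 with size 0
```

View pics/w3.png

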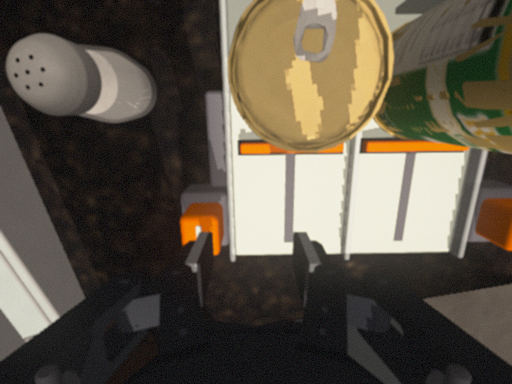

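The finger is about 3 mm inboard of the button centre: button top at (200,235), lane finger tip at (305,250), well in the lane, and bar square to the tool. I'll shift 3 mm outward and lower to light contact.

```bash
python3 -m jog '[{"tx":1,"ty":-3,"tz":0,"ax":0,"ay":0,"az":0,"jaw":-0.07},{"tx":0,"ty":0,"tz":11,"ax":0,"ay":0,"az":0,"jaw":-0.07},{"tx":0,"ty":0,"tz":3,"ax":0,"ay":0,"az":0,"jaw":-0.07},{"tx":0,"ty":0,"tz":2,"ax":0,"ay":0,"az":0,"jaw":-0.07},{"tx":0,"ty":0,"tz":0,"ax":0,"ay":0,"az":0,"jaw":-0.07}]'
```

```text
time_s: 5.9
eef_pos: [442.0, 137.7, 50.2]
ee_rot: [-0.0, 0.995, -0.098, 0.0]
force: [1.1, 1.1, 2.3]
grip_width: 0.539
grip_force: 0.9
```

Light contact at about 2 N. Now I'll press down.

```bash
python3 -m jog '[{"tx":0,"ty":0,"tz":7,"ax":0,"ay":0,"az":0,"jaw":-0.07},{"tx":0,"ty":0,"tz":6,"ax":0,"ay":0,"az":0,"jaw":-0.07},{"tx":0,"ty":0,"tz":0,"ax":0,"ay":0,"az":0,"jaw":-0.07},{"tx":0,"ty":0,"tz":0,"ax":0,"ay":0,"az":0,"jaw":-0.07},{"tx":0,"ty":0,"tz":0,"ax":0,"ay":0,"az":0,"jaw":-0.07}]'
python3 look.py pics/w4.png
```

```text
time_s: 6.52
eef_pos: [442.3, 138.0, 40.7]
ee_rot: [-0.0, 0.995, -0.098, 0.001]
force: [-17.9, -2.3, 56.0]
grip_width: 0.537
grip_force: 29.6
{'time_s': 6.525, 'joints': [0.048, 0.44, 1.891, 0.001, 0.808, 1.815], 'eef_pos': [442.349, 138.012, 40.728], 'ee_rot': [-0.0, 0.995, -0.098, 0.001], 'force': [-17.944, -2.274, 56.009], 'grip_width': 0.537}
button_left 0.8 [203. 251.] [451.1 162.6  57. ]
lane_right 0.63 [427. 227.] [420.3  24.   18. ]
tomato_tin_centre 0.85 [310. 164.] [484.  100.2  47. ]
```

View pics/w4.png

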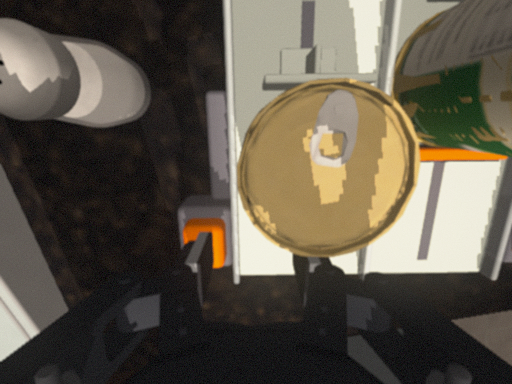

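The tin has popped over the bar and now sits against the lane finger, with its rim bottom at about (315,255) and the pusher visible at (320,75). But 56 N is too much, and the TCP stopped 3.5 mm short. I'll check the depth image for what is carrying the load before moving.

```bash
sed -i '/^def show/,$d' meas.py
cat > a.py <<'E'
import sys
exec(open('meas.py').read())
# tin top plane
m=ok&(Wd[:,2]>66)&(Wd[:,2]<86)&(np.hypot(Wd[:,0]-480,Wd[:,1]-100)<48)&(T[:,0]>14)
w=Wd[m]; A=np.c_[w[:,:2]-w[:,:2].mean(0),np.ones(len(w))]; k=np.linalg.lstsq(A,w[:,2],rcond=None)[0]
print("tin top",len(w),"slope",k[:2].round(3),"z",k[2].round(1),"tool x",np.percentile(T[m][:,0],[.5,99.5]).round(1),"y",np.percentile(T[m][:,1],[.5,99.5]).round(1))
# finger profiles: visible camera-side surface by tool z
for lo in range(-75,0,6):
    for n,sg in(("btn",-1),("lane",1)):
        q=ok&(T[:,2]>lo)&(T[:,2]<lo+6)&(T[:,1]*sg>10)&(T[:,1]*sg<75)&(T[:,0]<20)&(T[:,0]>-40)
        if q.sum()>8: print(lo,n,q.sum(),"x",np.percentile(T[q][:,0],[2,98]).round(),"y",np.percentile(T[q][:,1],[2,98]).round(), end=" | ")
    print()
b=ok&o&(Wd[:,2]>36)&(Wd[:,2]<62)&(T[:,1]<-15)&(T[:,1]>-50)&(abs(T[:,0])<25)
print("btn z",np.percentile(Wd[b][:,2],[50,80,90,98]).round(1),"x",np.percentile(T[b][:,0],[2,98]).round(1),"y",np.percentile(T[b][:,1],[2,98]).round(1))
# grey housing beside button, behind it
E
python3 a.py pics/w4.npz; echo; python3 a.py pics/w3.npz | grep -v orange; python3 -c "
import json;from rig import sense;s=sense();print(s['wrist_torque'],s['force'])"
```

```text
neg y 8805 tip z 24.5338594802533 tip x [-28.8  29.1] y [-45.8  -0.6]
pos y 10412 tip z 23.156085857037624 tip x [-29.8  -1.9] y [ 0.1 74.5]
orange [419, 147, 89, 14, 891] world med [468.9  14.8  26.1] z [24.1 27.8] tool x [46.8 55.9] y [ 98.  146.2]
orange [183, 218, 43, 50, 1123] world med [455.6 160.3  42.6] z [32.8 44.7] tool x [-12.3  12.4] y [-39.2 -17.1]
tin top 25440 slope [ 0.01  -0.006] z 73.4 tool x [14.8 84.2] y [-5.3 66.4]
-75 btn 1738 x [-11.  18.] y [-59. -12.] | -75 lane 1759 x [-11.  18.] y [12. 59.] | 
-69 btn 1149 x [-11.  17.] y [-58. -20.] | -69 lane 1117 x [-11.  17.] y [19. 57.] | 
-63 btn 1983 x [-11.  13.] y [-56. -25.] | -63 lane 2017 x [-11.  13.] y [25. 56.] | 
-57 btn 1285 x [-10.  14.] y [-54. -24.] | -57 lane 1308 x [-10.  14.] y [23. 55.] | 
-51 btn 488 x [ 6. 13.] y [-51. -25.] | -51 lane 488 x [ 7. 14.] y [25. 52.] | 
-45 btn 341 x [-9. 12.] y [-40. -23.] | -45 lane 332 x [-9. 12.] y [23. 39.] | 
-39 btn 224 x [-10.  11.] y [-34. -23.] | -39 lane 974 x [-7. 20.] y [11. 52.] | 
-33 btn 261 x [-10.  11.] y [-36. -23.] | -33 lane 1017 x [-7. 20.] y [12.
[... 1096 characters left out ...]
x [-9. 12.] y [-40. -23.] | -45 lane 350 x [-9. 12.] y [23. 39.] | 
-39 btn 229 x [-10.  11.] y [-31. -23.] | -39 lane 217 x [-11.  11.] y [23. 32.] | 
-33 btn 260 x [-10.  11.] y [-36. -23.] | -33 lane 254 x [-10.  11.] y [23. 36.] | 
-27 btn 232 x [-10.  11.] y [-36. -23.] | -27 lane 223 x [-10.  11.] y [23. 36.] | 
-21 btn 197 x [-10.  11.] y [-36. -23.] | -21 lane 205 x [-10.  11.] y [23. 36.] | 
-15 btn 171 x [-9. 11.] y [-36. -23.] | -15 lane 162 x [-10.  11.] y [23. 35.] | 
-9 btn 86 x [-11.  11.] y [-29. -23.] | -9 lane 96 x [-11.  11.] y [22. 30.] | 

btn z [55.9 57.2 57.7 58.2] x [-9.  14.2] y [-43.7 -21.1]
[0.95333997 2.83292257 0.20686524] [-18.39475754  -2.18132109  55.20004747]
```

The button top is at 44 mm, so it is fully down, and the tin is upright against the finger. The extra force is just overpress, so I'll ease off about 2.5 mm.

```bash
python3 -m jog '[{"tx":0,"ty":0,"tz":-1.3,"ax":0,"ay":0,"az":0,"jaw":-0.07},{"tx":0,"ty":0,"tz":-1,"ax":0,"ay":0,"az":0,"jaw":-0.07},{"tx":0,"ty":0,"tz":0,"ax":0,"ay":0,"az":0,"jaw":-0.07},{"tx":0,"ty":0,"tz":0,"ax":0,"ay":0,"az":0,"jaw":-0.07}]'
python3 look.py pics/w5.png; python3 a.py pics/w5.npz | egrep "tin top|btn z"
```

```text
time_s: 7.38
eef_pos: [442.1, 137.9, 41.2]
ee_rot: [-0.0, 0.995, -0.098, 0.0]
force: [-8.5, -1.1, 28.6]
grip_width: 0.535
grip_force: 17.5
{'time_s': 7.375, 'joints': [0.048, 0.439, 1.891, 0.001, 0.81, 1.815], 'eef_pos': [442.1, 137.877, 41.208], 'ee_rot': [-0.0, 0.995, -0.098, 0.0], 'force': [-8.494, -1.124, 28.633], 'grip_width': 0.535}
button_left 0.67 [205. 251.] [450.6 161.9  57. ]
lane_right 0.6 [424. 223.] [423.2  25.7  18. ]
tomato_tin_centre 0.86 [312. 168.] [480.9  98.8  47. ]
tin top 25382 slope [ 0.004 -0.004] z 73.5 tool x [14.8 84.3] y [-5.3 66.3]
btn z [43.1 44.1 44.6 45.8] x [-12.7  12.5] y [-39.4 -17.3]
```

```bash
python3 -m jog '[{"tx":0,"ty":0,"tz":-0.6,"ax":0,"ay":0,"az":0,"jaw":-0.07},{"tx":0,"ty":0,"tz":0,"ax":0,"ay":0,"az":0,"jaw":-0.07},{"tx":0,"ty":0,"tz":0,"ax":0,"ay":0,"az":0,"jaw":-0.07},{"tx":0,"ty":0,"tz":0,"ax":0,"ay":0,"az":0,"jaw":-0.07},{"tx":0,"ty":0,"tz":0,"ax":0,"ay":0,"az":0,"jaw":-0.07}]'
python3 look.py pics/w6.png; python3 a.py pics/w6.npz | egrep "tin top|btn z"
```

```text
time_s: 8.35
eef_pos: [442.1, 137.8, 41.3]
ee_rot: [-0.0, 0.995, -0.098, 0.0]
force: [-7.7, 0.8, 22.3]
grip_width: 0.533
grip_force: 14.2
{'time_s': 8.35, 'joints': [0.048, 0.439, 1.891, 0.001, 0.811, 1.815], 'eef_pos': [442.06, 137.85, 41.347], 'ee_rot': [-0.0, 0.995, -0.098, 0.0], 'force': [-7.723, 0.788, 22.339], 'grip_width': 0.533}
button_left 0.69 [203. 247.] [452.9 162.3  57. ]
lane_right 0.87 [426. 226.] [420.9  23.9  18. ]
tomato_tin_centre 0.72 [311. 164.] [483.2  99.4  47. ]
tin top 25382 slope [ 0.002 -0.004] z 73.6 tool x [14.7 84.3] y [-5.3 66.2]
btn z [43.2 44.1 44.6 45.6] x [-12.3  12.6] y [-39.5 -17.3]
```

View pics/w6.png

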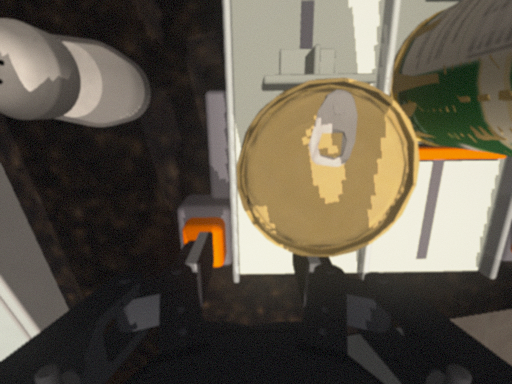

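The state is stable. The finger at (200,250) holds the button down, and the tin at (328,167) stands upright against the lane finger at (305,262). The pea tin is still behind its raised bar at (465,154), and the salt shaker hasn't moved.

```bash
python3 -c "
from rig import finish_job; print(finish_job())"
```

```text
the job is handed in; nothing more can be done
None
```

I handed the job in at about 8.4 s: one finger holds the left button fully down at about 22 N, and the tomato tin stands upright in its lane against the other finger; the press briefly read 56 N at the wrist before I eased off.

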